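Lock the press tray and hover the slot die over its outline

TASK

First slide the brass-knobbed bolt beside the green tray fully home into its keeper, so that the tray is locked. Then pick up the oblong slot die with the red handle, carry it over the punch rack and the tray's rim without knocking either or disturbing the other things on the bench, and bring it upright to about a centimetre above the white pad, centred over the red outline and lined up with it, so that its fit can be checked by eye. The die must never touch the tray or the pad; finish still holding it there, steady.

Things in the scene. Friction and masses are not known exactly. Their poses are not given: they have to be found in the camera images.
- jig: Fixed fixture: aluminium bed 240 x 220 x 12 mm carrying a green tray with a white pad. Origin on the bench; z up, x from the bolt towards the pad, y along the bolt's travel. Tray rim 140 x 180 mm outside (x, y), 10 mm thick, centred at x = +30 mm, top 55 mm above the bench and 25 mm above the pad. Bolt along y at x = -95 mm, axis 38 mm high; its staples and green keeper are 48 mm high.
- target (a point): Centre of the red outline, on the top face of the white pad (30 mm above the bench). The outline is a rectangle of 4 mm wide lines, 38 mm along x by 92 mm along y (line centre to line centre), the size of the slot die's edge. z up; axes parallel to the fixture's.
- bolt (a joint): Slide of the barrel bolt, m: 0 = fully drawn back, 0.05 = fully home in its keeper against its stop. It starts drawn back or nearly so, moves towards the fixture's +y as it goes home, with some 1.5 N of friction, and stays where it is left.
- bolt_knob (a point): Middle of the bolt's brass knob: an upright cylinder 20 mm in diameter and 37 mm tall, from 58 to 95 mm above the bench; this point is at 78 mm, on its axis, and moves with the bolt. z up, y = direction in which the bolt goes home.
- die_handle (a point): Centre of the slot die's red handle, 68 mm above its lower edge. Loose, 0.25 to 0.55 kg, standing upright, 96 mm tall. Handle: block 24 mm along x, 30 along y, 56 tall. A 20 mm thick stem joins it to the steel body, 36 mm along x, 90 along y, 26 tall. z up, y along the die's long side; the same when turned half round.
- die_edge (a point): Centre of the slot die's lower (cutting) edge, its underside, 68 mm below the handle's centre. Same axes as the handle: y along the 90 mm side, z up.
- rack: Fixed wooden punch rack standing between the dies and the tray, 200 x 48 mm (x, y) and 50 mm tall, with a row of steel punches standing in it up to 133 mm above the bench. Origin at the centre of its underside.
- round_die_handle (a point): Another hand die, to be left alone: blue handle of the same size, on a round steel body 56 mm in diameter and 26 mm tall, 96 mm tall in all. This point is the handle's centre, 68 mm above its underside.
- edge_paint: Loose bottle, 48 mm in diameter, 120 mm tall, red cap; to be left alone. Origin at the centre of its underside.
- rivet_jar: Loose amber jar, 70 mm in diameter, 80 mm tall; to be left alone. Origin at the centre of its underside.
- maul: Loose maul lying on the bench: white cylinder head 56 mm in diameter and 90 mm long, with a dark wooden handle 170 mm long to its -x; to be left alone. Origin on the bench under the inner end of the head.
- shears: Loose shears lying flat on the bench, 260 mm long, 12 mm thick, black handles to its -x; to be left alone. Origin on the bench near the pivot.
Not all that is in view belongs to the job. Leave any orange look-alike of the part that bears die_handle alone.

How it is judged:
By the outcome, as a careful person would: the job done as asked, in the order asked, and still so for the second after the job is handed in, while the arm keeps its last pose, push and grip.
It also fails if it takes over 56 s, if anything falls off the work surface, if the arm or the gripper's body presses on something with over 40 N, if the wrist force passes 120 N, or if a joint passes its speed limit or range.

ROBOT

A 6-joint arm with a two-finger parallel gripper is mounted at the origin on the work surface. World frame = base frame: x ahead of the robot, y to its left, z up, the work surface at z = 0. Lengths are in m, angles in rad, forces in N, time in s.
With the tool pointing down it reaches from about 0.275 to 1 m from the base axis. Payload 8.4 kg.
Tool frame: the origin (TCP) lies on the centre line of the jaws, within the pads' length; the fingertips stand 17 mm ahead of it and the grasp point (between the pads) lies 2 mm behind it (bot.tcp_to_tips is the z of the fingertips in the tool frame, in m); z points along the fingers, y is the line along which they close (so a half turn about z gives the same grasp; the last joint's range is limited). The gripper opens to 85 mm and grips with 20 to 120 N. Pads are 22 mm wide; open, the fingers measure 114 mm over their backs; the gripper's body (76 mm by 85 mm) begins 54 mm behind the grasp point. The pads swing forward as they close: fully open they stand 13 mm farther back than shut.
Start: joints at [-1.307, 0.353, 1.633, -0, 1.155, -0.002], TCP at [0.164, -0.603, 0.248] pointing down, gripper open.
Joint ranges: [-2.63, 2.63], [-0.92, 2.1], [0.06, 2.66], [-1.3, 4.44], [0, 2.69], [-3.02, 3.02]. Speed limits (rad/s): [2.22, 2.22, 2.79, 3.14, 3.14, 3.14].

INTERFACE

Orientations are given as a unit quaternion [x, y, z, w].
In Python, from workcell import bot, hand, kinematics, get_obs, vision, hand_in gives the robot as it stands. The module is installed in compiled form; this text tells all that it offers. Calls block until the motion is done:
- bot.reach(position, orientation): joint-space move of the TCP to a pose.
- bot.servo_line(position, ori=None, velocity=0.15): straight line of the TCP; ori=None keeps the orientation; velocity is the mean speed in m/s.
- bot.goto_joints(angles): joint-space move.
- hand.move_gripper(opening, strength=None): finger opening in m; strength is the grip in N (None keeps the last); returns when the fingers have stopped.
- bot.dwell(seconds).
- kinematics.solve_ik(position, orientation): joint angles nearest the present ones, or None.
- get_obs(): the state.
- vision.read_camera(name): name is "scene" or "top" or "wrist"; returns a dict with "frame" (400x640x3 uint8, red, green, blue), "intrinsics" (3x3 intrinsics, pixels), "view" (4x4, takes a point from world to camera coordinates). Camera axes: x right, y down, z forward; pixel columns grow to the right and rows downward; lengths in m; the calibration is good to about 2 mm. A picture is of the moment at which its call begins. There is no depth.
A pose or a line that the arm cannot do raises bot.IKError and nothing moves.
- hand_in(): hands the job in; it is judged then, once.
The state is a dict: "time_s": time; "joint_pos": joint angles; "joint_vel": joint speeds; "joint_efforts": joint torques, N m; "position": TCP position; "orientation": TCP orientation; "wrist_force": force on the tool from outside, world axes, zero at the start; "ft_torque": the same for the moment, N m; "gripper_width": finger opening in m; "grip_force": force on a finger pad.
Only numpy, scipy, OpenCV 4.12 (cv2) and the standard library are available. Lean on these libraries where they do the work, as an engineer would, in place of code of your own. Each camera call takes 0.05 s, during which the arm holds its last target. There are 200 camera calls.

## Working session

There is one attempt and no reset: what is moved stays moved. The work goes in short steps, each a Python script; the robot and the scene stay as the last script left them, time stands still between calls to the robot, and variables do not carry over. Pictures are saved under pics/ and viewed, at most 10 in all, crops included, and the job is handed in when it is done.

```bash
mkdir -p pics; cat > h.py <<'E'
import numpy as np, cv2
from workcell import bot, hand, kinematics, get_obs, vision, hand_in
def snap(cam, fn=None, crop=None, s=1):
    d=vision.read_camera(cam); f=cv2.cvtColor(d["frame"],cv2.COLOR_RGB2BGR)
    np.savez(f"pics/{cam}.npz",K=d["intrinsics"],V=d["view"],f=f)
    if crop: f=f[crop[1]:crop[3],crop[0]:crop[2]]
    if fn: cv2.imwrite("pics/"+fn,cv2.resize(f,None,fx=s,fy=s,interpolation=cv2.INTER_CUBIC))
def px2w(cam,u,v,z):
    d=np.load(f"pics/{cam}.npz"); R=d["V"][:3,:3]; t=d["V"][:3,3]
    r=R.T@np.linalg.solve(d["K"],[u,v,1.]); c=-R.T@t
    return c+r*(z-c[2])/r[2]
def w2px(cam,p):
    d=np.load(f"pics/{cam}.npz"); q=d["K"]@(d["V"]@np.r_[p,1])[:3]; return q[:2]/q[2]
def ori(th):  # tool down, tool y axis at angle th from world y... 
    from scipy.spatial.transform import Rotation as R
    return (R.from_euler('z',th)*R.from_euler('x',np.pi)).as_quat()
E
python3 - <<'E'
from h import *
snap("top","top.png",None,1.25); snap("scene","scene.png",None,1.25)
o=get_obs(); print({k:np.round(v,3) for k,v in o.items()})
for c in("top","scene"):
    d=np.load(f"pics/{c}.npz"); print(np.round(d["K"],1),np.round(d["V"],3))
E
```

```text
{'time_s': np.float64(0.1), 'joint_pos': array([-1.307,  0.354,  1.634,  0.   ,  1.155, -0.002]), 'joint_vel': array([-0.001, -0.002, -0.002,  0.   ,  0.002,  0.   ]), 'joint_efforts': array([-0.0000e+00, -6.0636e+01, -3.4282e+01,  0.0000e+00,  4.0000e-03,
       -0.0000e+00]), 'position': array([ 0.164, -0.603,  0.248]), 'orientation': array([ 0.991,  0.133, -0.   , -0.001]), 'wrist_force': array([0.038, 0.355, 0.243]), 'ft_torque': array([ 0.018, -0.063,  0.022]), 'grip_force': np.float64(0.0), 'gripper_width': np.float64(0.085)}
[[444.9   0.  317.9]
 [  0.  444.9 194.6]
 [  0.    0.    1. ]] [[-0.006 -1.    -0.018 -0.102]
 [-0.995  0.008 -0.1    0.604]
 [ 0.1    0.017 -0.995  1.166]
 [ 0.     0.     0.     1.   ]]
[[386.1   0.  315.4]
 [  0.  386.1 195.3]
 [  0.    0.    1. ]] [[ 0.137  0.991 -0.005  0.034]
 [ 0.743 -0.106 -0.66  -0.409]
 [-0.654  0.087 -0.751  1.406]
 [ 0.     0.     0.     1.   ]]
```

View pics/top.png

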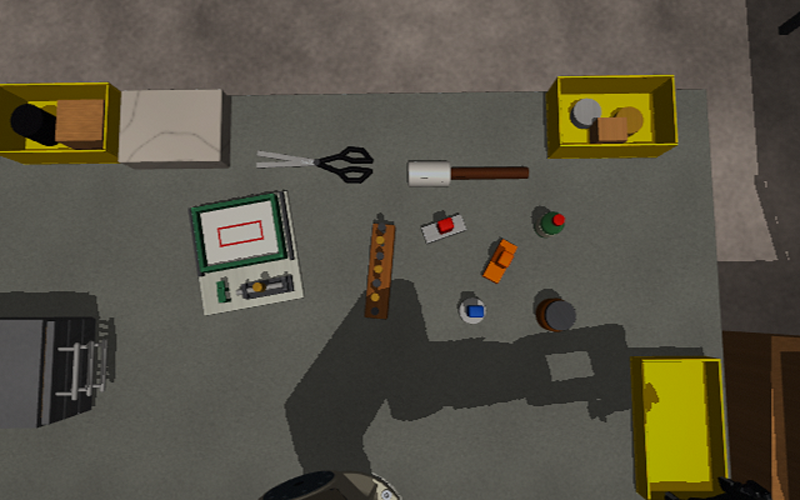

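View pics/scene.png

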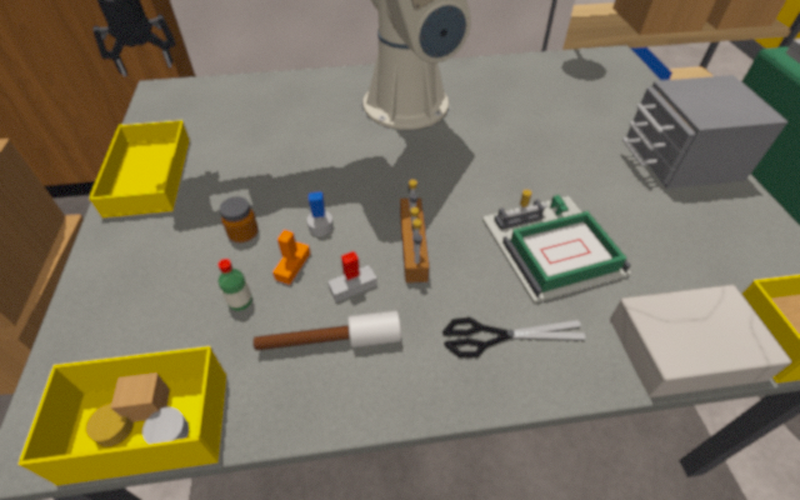

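Candidates for the die, in the top view: red handle on an oblong steel body (445,226), orange look-alike (501,260) and blue handle on a round body (474,311). The red one on an oblong body fits the description. The bolt has its brass knob at (257,287) and its green keeper at (223,290), so home is to the left, towards world +y. I'll enlarge both to confirm.

```bash
python3 - <<'E'
import cv2
f=cv2.imread("pics/top.png");import numpy as np
f=np.load("pics/top.npz")["f"]
a=cv2.resize(f[145:255,150:250],None,fx=5,fy=5,interpolation=cv2.INTER_CUBIC)
b=cv2.resize(f[145:255,330:380],None,fx=5,fy=5,interpolation=cv2.INTER_CUBIC)
cv2.imwrite("pics/c1.png",np.hstack([a,b]))
E
```

```text
(no output)
```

View pics/c1.png

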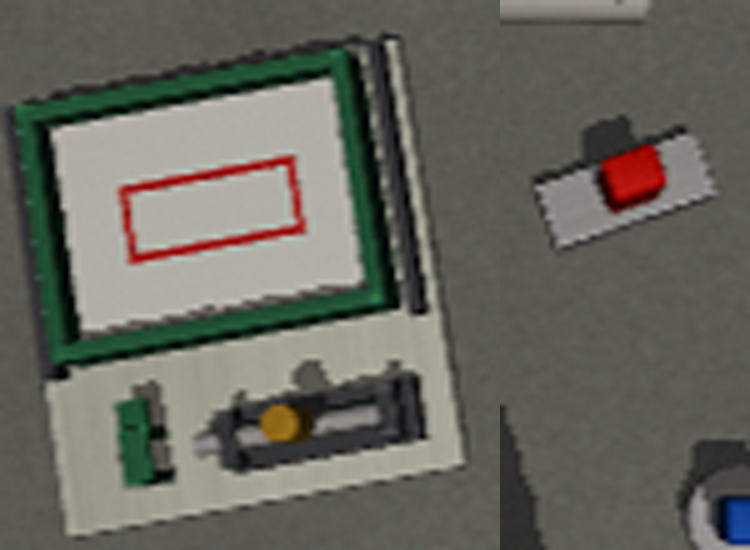

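The crop confirms it: an oblong steel body with a red handle, and the blue one at lower right is the round die. The outline centre is at crop (212,210) and the knob top at (283,423). The bolt is drawn back.

```bash
python3 - <<'E'
from h import *
C=lambda x,y,z:px2w("top",150+x/5-.4,145+y/5-.4,z)
D=lambda x,y,z:px2w("top",330+(x-500)/5-.4,145+y/5-.4,z)
P=[C(*q,.03) for q in((122,188),(293,158),(303,231),(133,262))]
P=np.array(P);ang=lambda v:np.degrees(np.arctan2(v[1],v[0]))
print("outline",P.mean(0),ang(P[0]-P[1]),ang(P[3]-P[2]),ang(P[0]-P[3]),np.linalg.norm(P[0]-P[1]),np.linalg.norm(P[0]-P[3]))
print("knob",C(283,423,.095),"bed edge ang",ang(C(68,535,.012)-C(466,465,.012)))
B=np.array([D(*q,.026) for q in((533,182),(687,130),(715,190),(557,248))])
print("die",B.mean(0),ang(B[0]-B[1]),ang(B[3]-B[2]),np.linalg.norm(B[0]-B[1]),np.linalg.norm(B[0]-B[3]))
print("handle top",D(632,172,.096))
print("rack",px2w("top",393/1.25,320/1.25,.05),px2w("top",365/1.25,318/1.25,.05),px2w("top",398/1.25,224/1.25,.05),px2w("top",372/1.25,220/1.25,.05))
E
```

```text
outline [0.62791855 0.23354768 0.03      ] 99.559886495615 99.9485791651093 9.9192384785155 0.0940603670474198 0.04093524351735274
knob [0.51103907 0.1756231  0.095     ] bed edge ang 99.58789545539553
die [ 0.63697957 -0.20449092  0.026     ] 108.32764801058171 109.80366502461851 0.0879628005879936 0.038059015241295374
handle top [ 0.63584772 -0.20461387  0.096     ]
rack [ 0.44075157 -0.09669128  0.05      ] [ 0.44519066 -0.03828803  0.05      ] [ 0.64237694 -0.1083133   0.05      ] [ 0.65139862 -0.05316786  0.05      ]
```

```bash
python3 - <<'E'
from h import *
a=np.radians(9.75); yd=np.array([-np.sin(a),np.cos(a),0]); q=ori(a+np.pi/2)
k=np.array([.511,.1756,0])
hand.move_gripper(0.0,40)
s=k-yd*.040
bot.reach(s+[0,0,.22],q); snap("wrist","w1.png")
bot.servo_line(s+[0,0,.083],velocity=.15)
f0=get_obs()["wrist_force"]; print(np.round(f0,2))
for i in range(60):
    d=.040-.012+0  # advance from start
    bot.servo_line(s+yd*(.010+.002*i)+[0,0,.083],velocity=.04)
    o=get_obs(); F=(o["wrist_force"]-f0)@yd
    if i%4==0 or F<-6: print(i,np.round(F,2),np.round((o["position"]-k)@yd,4))
    if F<-12: break
print(o["time_s"])
snap("top"); snap("wrist","w2.png")
E
```

```text
[-0.21  0.36  0.45]
0 -0.54 -0.0296
4 0.15 -0.0219
8 -1.4 -0.0139
12 -0.37 -0.0058
16 -0.81 0.0022
20 -0.05 0.0101
24 -0.33 0.0182
28 -6.56 0.0254
29 -18.49 0.0258
12.5167
```

```bash
python3 - <<'E'
from h import *
a=np.radians(9.75); yd=np.array([-np.sin(a),np.cos(a),0])
p=get_obs()["position"]
bot.servo_line(p-yd*.015,velocity=.15)
bot.servo_line(p-yd*.015+[0,0,.16],velocity=.25)
bot.reach([.6365,-.2045,.24],ori(np.radians(109)))
hand.move_gripper(.085)
snap("top"); snap("wrist"); print(get_obs()["time_s"],get_obs()["wrist_force"])
t=np.load("pics/top.npz")["f"]; w=np.load("pics/wrist.npz")["f"]
c=cv2.resize(t[210:255,150:250],(800,360),interpolation=cv2.INTER_CUBIC)
cv2.imwrite("pics/c2.png",np.vstack([c,cv2.resize(w,(384,240)).repeat(1,0) if 0 else np.hstack([cv2.resize(w,(384,240)),np.zeros((240,416,3),np.uint8)])]))
cv2.imwrite("pics/w3.png",w)
E
```

```text
16.075 [ 0.09779911 -1.00744261 -0.53059083]
```

View pics/c2.png

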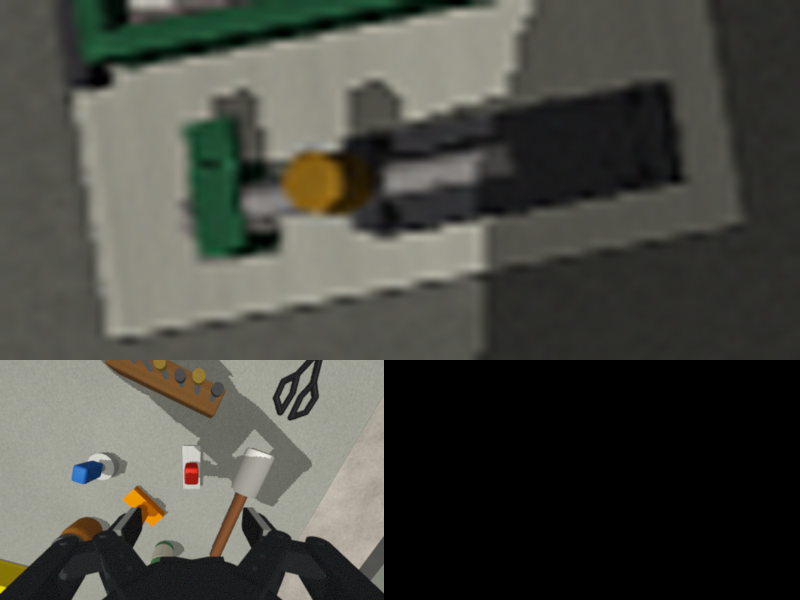

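View pics/w3.png

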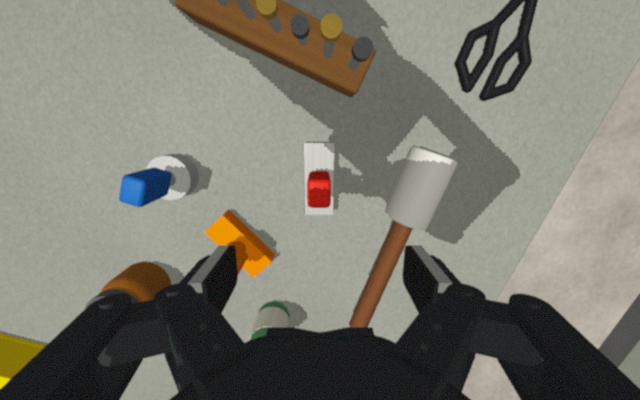

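The first crop shows the bolt through its keeper, with the knob at (313,182). The wrist view shows the die square between the fingers, handle at (319,188).

```bash
python3 - <<'E'
from h import *
kn=px2w("top",150+313/8-.4,210+182/8-.4,.095); a=np.radians(9.75); yd=np.array([-np.sin(a),np.cos(a),0])
print("knob",kn,(kn-[.511,.1756,.095])@yd)
print("handle top",px2w("wrist",319,179,.096),"body",px2w("wrist",319,178.5,.026), px2w("wrist",304,142,.026),px2w("wrist",305,214,.026))
for s in(-1,1): print(w2px("wrist",np.array([.6365,-.2045,.096])+s*.015*np.array([np.cos(np.radians(109)),np.sin(np.radians(109)),0])))
w=np.load("pics/wrist.npz")["f"]; cv2.imwrite("pics/c3.png",cv2.resize(w[130:225,270:370],None,fx=6,fy=6,interpolation=cv2.INTER_CUBIC))
E
```

```text
knob [0.50336884 0.21988716 0.095     ] 0.0449398133740583
handle top [ 0.63053403 -0.19066132  0.096     ] body [ 0.63465729 -0.2032615   0.026     ] [ 0.60355498 -0.1674402   0.026     ] [ 0.63270374 -0.25246727  0.026     ]
[320.16328562 208.40322908]
[320.16356589 179.02683891]
```

View pics/c3.png

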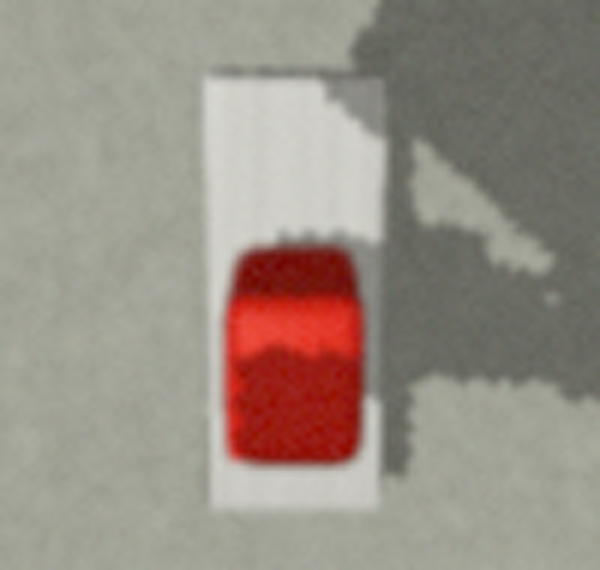

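```bash
python3 - <<'E'
from h import *
q=ori(np.radians(109))
hand.move_gripper(.055)
bot.servo_line([.636,-.2035,.068],q,velocity=.12)
print(get_obs()["wrist_force"])
hand.move_gripper(0.0,70)
o=get_obs(); print(o["gripper_width"],o["grip_force"],o["wrist_force"],o["time_s"])
bot.servo_line([.636,-.2035,.265],q,velocity=.12)
o=get_obs(); print(o["gripper_width"],o["grip_force"],o["wrist_force"],o["time_s"])
# carry at lower-edge height ~0.197
bot.servo_line([.628,.2336,.265],ori(np.radians(99.75)),velocity=.13)
bot.servo_line([.628,.2336,.165],velocity=.1)
o=get_obs(); print(o["gripper_width"],o["wrist_force"],o["position"],o["time_s"])
snap("wrist","w4.png"); snap("top"); snap("scene")
t=np.load("pics/scene.npz")["f"]
cv2.imwrite("pics/s4.png",cv2.resize(t[130:240,370:520],None,fx=5,fy=5,interpolation=cv2.INTER_CUBIC))
E
```

```text
[ 0.43978324 -0.1255682  -0.06419576]
0.023453093184179388 68.52831602096558 [-1.51563089  0.51751174  3.77312561] 18.45
0.022920089943593548 68.46140742301941 [ 0.1491693  -0.05730414 -3.0704949 ] 20.2417
0.023253778510399004 [-0.60327133 -0.59742451 -2.48722585] [0.62851662 0.23376546 0.16578804] 24.9083
```

View pics/w4.png

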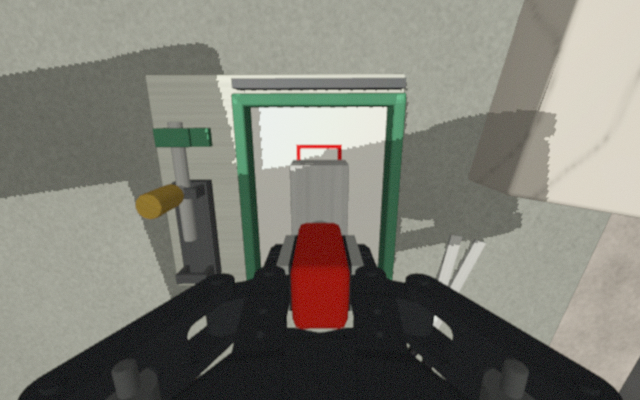

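View pics/s4.png

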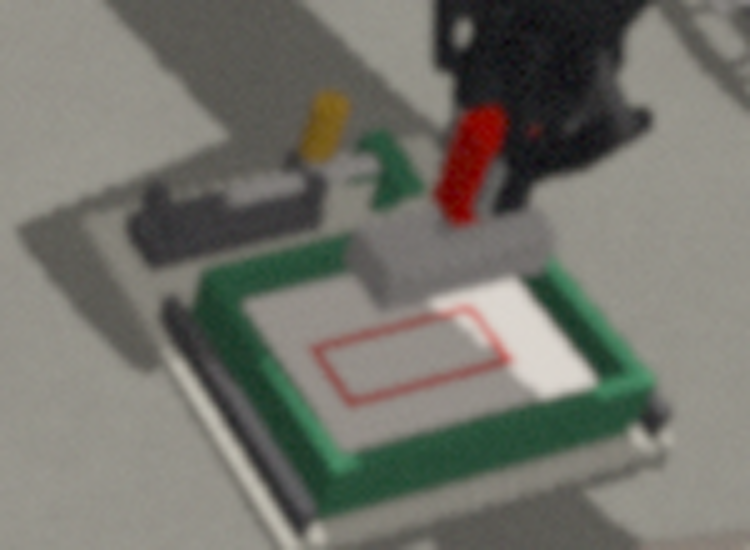

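```bash
python3 - <<'E'
from h import *
f=np.load("pics/wrist.npz")["f"].astype(int)
r=(f[:,:,2]-np.maximum(f[:,:,0],f[:,:,1])>50); r[165:]=0; r[:,:280]=0; r[:,360:]=0
v,u=np.nonzero(r); print("red",u.min(),u.max(),v.min(),v.max())
for x in(305,312,320,328,335): print(x,v[u==x], end=' ')
# die far top edge: gradient rows along some columns
g=f[150:172].sum(2)//3
for x in(296,305,320,335,345): print(x,g[:,x])
print("row175",[ (x,f[180,x].sum()//3) for x in list(range(286,297))+list(range(343,353))])
E
```

```text
red 296 341 145 160
305 [145 146 147 148] 312 [145 146 147 148] 320 [145 146 147 148] 328 [145 146 147 148] 335 [145 146 147 148] 296 [193 192 193 194 194 197 199 199 195 174 137 107 106 117 127 166 196 193
 167 143 137 136]
305 [235 237 236 235 235 236 232 210 179 148 116  98 100 112 124 152 149 136
 130 134 132 135]
320 [235 236 235 234 231 225 198 171 162 145 116 101 100 101 104 123 132 135
 135 135 135 137]
335 [168 166 166 166 165 165 165 168 166 144 121 103 100 103 110 123 131 136
 134 136 134 133]
345 [171 166 166 166 165 164 165 167 165 156 132 113 104 107 106 119 130 133
 133 132 134 132]
row175 [(286, np.int64(165)), (287, np.int64(166)), (288, np.int64(166)), (289, np.int64(161)), (290, np.int64(141)), (291, np.int64(137)), (292, np.int64(135)), (293, np.int64(138)), (294, np.int64(134)), (295, np.int64(138)), (296, np.int64(135)), (343, np.int64(130)), (344, np.int64(133)), (345, np.int64(135)), (346, np.int64(133)), (347, np.int64(133)), (348, np.int64(135)), (349, np.int64(156)), (350, np.int64(163)), (351, np.int64(164)), (352, np.int64(165))]
```

```bash
python3 - <<'E'
from h import *
o=get_obs()["position"]; yd=np.array([-np.sin(np.radians(9.75)),np.cos(np.radians(9.75)),0]); xd=np.array([yd[1],-yd[0],0])
zt=o[2]-.042
O=np.array([px2w("wrist",298.5,147.5,.03),px2w("wrist",341,147.5,.03)])
print("outline far mid rel TCP along x,y",(O.mean(0)-o)@xd,(O.mean(0)-o)@yd,"len",np.linalg.norm(O[0]-O[1]),np.degrees(np.arctan2(*(O[1]-O[0])[1::-1])))
for v in(159,161,163):
  B=np.array([px2w("wrist",292,v,zt),px2w("wrist",348,v,zt)])
  print(v,(B.mean(0)-o)@xd,(B.mean(0)-o)@yd,np.linalg.norm(B[0]-B[1]))
E
```

```text
outline far mid rel TCP along x,y -8.459952084427253e-05 0.04607462719640158 len 0.03902005496935774 9.724259038757193
159 -4.7509691146101554e-05 0.0473664682020438 0.033344981801968814
161 -4.756622022599171e-05 0.04617694551351321 0.03340889673095097
163 -4.7622955187786274e-05 0.04498285397235109 0.03347305715338034
```

```bash
python3 - <<'E'
from h import *
yd=np.array([-np.sin(np.radians(9.75)),np.cos(np.radians(9.75)),0])
o=get_obs()["position"]
for v,z in((164.7,o[2]-.042),(159.5,o[2]-.068)): print((px2w("wrist",320,v,z)-o)@yd)
p=np.array([.628,.2336,.109])+.0007*yd
bot.servo_line(p,velocity=.05); bot.dwell(.5)
o=get_obs(); print(o["position"],o["wrist_force"],o["gripper_width"],o["time_s"],np.abs(o["joint_vel"]).max())
snap("scene"); snap("wrist")
t=np.load("pics/scene.npz")["f"];w=np.load("pics/wrist.npz")["f"]
cv2.imwrite("pics/s5.png",np.vstack([cv2.resize(t[150:230,370:520],(600,320),interpolation=cv2.INTER_CUBIC),cv2.resize(w[120:260,220:420],(600,280)) if 0 else cv2.resize(w[80:210,200:440],(500,271))[:, :500].copy() if 0 else cv2.copyMakeBorder(cv2.resize(w[80:210,200:440],(500,271)),0,0,0,100,0)]))
E
```

```text
0.04396426498464676
0.043747502334033836
[0.6278954  0.23428593 0.10904582] [ 0.5709647   0.16651988 -2.45135165] 0.023237566269261718 26.825 0.0012639854736250257
```

View pics/s5.png

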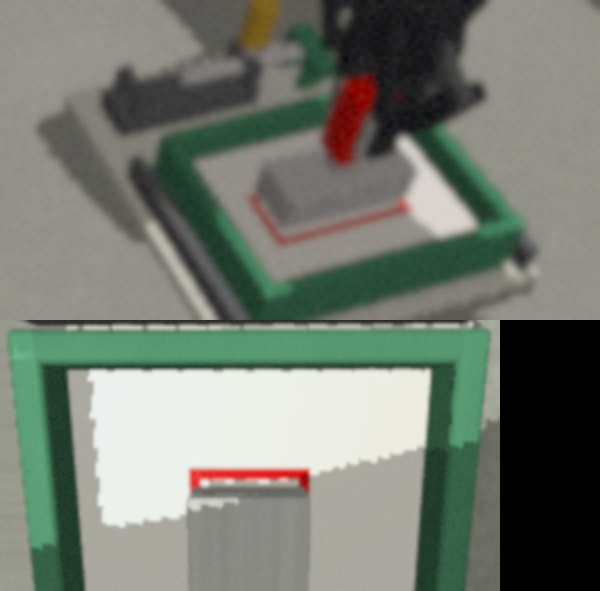

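The die hangs upright about 1 cm above the pad, square to the outline, with the bolt still home.

```bash
python3 -c "
from h import *
print(hand_in())"
```

```text
the job is handed in; nothing more can be done
None
```

The job is handed in at about 27 s: the bolt was pushed against its stop (18 N) and shows through its keeper, and the die is held steady about 1 cm above the pad. By my camera measurements it is upright, lined up and centred over the red outline to about 1 mm.

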